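# Bring the cast under the stylus and mark its implant post

### The job

Crank the black handwheel on the marking fixture, in as many grasps as it takes, until the steel implant post on the dental cast stands centred right under the stylus tip. Then press the sprung stylus by its cap all the way down to mark the post and let it spring back up. Move the model table by the handwheel only, without touching the table or the cast, do not press the stylus off the post, and leave the pot, tray and handpiece where they are.

Things in the scene. Friction and masses are not known exactly. Their poses are not given: they have to be found in the camera images.
- fixture: Grey marking fixture fixed to the bench, base plate 150 x 370 x 15 mm. Origin under the plate at bench height; z up, +y along the rails from handwheel to stylus. In its frame (mm): wheel axis at (0, -140), stylus axis at (0, 60), column at (-80, 60) with an arm along x, 30 wide, top at 160 high; a small dark index pointer at (69, 60), 49 high, shows the stylus's y.
- wheel_grip (a point): Centre of the black handwheel: solid disc, 64 mm across, upright axis. This point is on the axis at mid-rim height, 98 mm above the bench; the rim spans 90 to 106 mm. Below it only an 18 mm shaft, then the 70 mm square gear housing, collar top at 68 mm: fingers can straddle the disc from above, with free space all round.
- handwheel (a joint): Turn of the handwheel (rad), 0 at the start, growing clockwise seen from above; range -0.5 to 9.5. Each rad clockwise moves the model table 10 mm along the fixture's +y (63 mm a turn), back likewise. Friction about 0.12 N m; it stays where left. 3.5 to 6.5 rad clockwise are needed.
- model_table: Aluminium model table, 94 x 86 mm, sliding along the fixture's y on two rails, carrying the cream plaster dental cast (horseshoe with teeth on a dark plate), clamped at a place along y that varies. Axes as the fixture; origin at bench height under the table's centre. Not to be touched.
- post_top (a point): Middle of the top face of the upright steel implant post at the front of the cast's arch: 10 mm in diameter, rising 22 mm from the cast, top 84 mm above the bench. It moves only along the fixture's y, at fixture x = 0. A 4 mm wide steel index tongue sticks out of the cast's plate towards fixture +x at the post's y.
- stylus_tip (a point): Lower point of the upright steel stylus (8 mm rod, 3 mm tip). At rest 96 mm above the bench, 12 mm above the level of the post's top. Its axes are the fixture's: the post's offset along this y is the distance still to travel.
- stylus_cap (a point): Middle of the top of the stylus's black round cap, 32 mm in diameter, 12 mm thick; top 188 mm above the bench at rest, 176 mm when fully down.
- stylus (a joint): Downward travel of the stylus (m): 0 at rest, 0.012 fully down at a rigid stop. A spring resists with about 3 N at first and 8 N at the bottom and lifts it again when let go.
- pot: White plastic mixing cup, 66 mm across, 60 mm high, loose bystander; origin under its middle.
- tray: White plastic tray 70 x 110 x 22 mm with dividers, loose bystander; origin under its middle.
- handpiece: Grey-brown dental handpiece lying down, 25 mm thick, 135 mm long with a thin steel bur, loose bystander; origin under its middle.

How it is judged (in metres and radians):
On the way, in this order (a step that is already met when the one before it is completed fails the run):
1. the post stands still under the stylus tip, centred within 3 mm, with the stylus still up (y of post_top in the frame of stylus_tip between -0.003 and 0.003 m and linear speed of model_table below 0.002 m/s and value of joint stylus below 0.003 m), for 0.3 s.
2. the stylus is pressed fully down (at least 10.5 of its 12 mm) onto the post (value of joint stylus above 0.0105 m and y of post_top in the frame of stylus_tip between -0.003 and 0.003 m), for 0.1 s.
At the end, for the whole second after the job is handed in: The implant post rests under the stylus tip, centred within 3 mm along the table's travel, and the stylus, having been pressed fully down on it, has sprung back up to within 2 mm of its rest (y of post_top in the frame of stylus_tip between -0.003 and 0.003 m and value of joint stylus below 0.002 m and linear speed of model_table below 0.002 m/s); the robot touches nothing.
It fails at once if the stylus is pressed down more than 4 mm while the post is more than 3.5 mm off centre below it (value of joint stylus above 0.004 m and (y of post_top in the frame of stylus_tip above 0.0035 m or y of post_top in the frame of stylus_tip below -0.0035 m)).
It fails at once if the robot pushes on the model table or the cast with more than 2 N (contact force between any of the fingers, the arm and model_table above 2 N).
It fails at once if the pot, the tray or the handpiece is moved more than 15 mm (distance of any of pot, tray, handpiece from where it was at the start of the episode above 0.015 m).
It also fails if it takes over 64 s, if anything falls off the work surface, if the arm or the gripper's body presses on something with over 40 N, if the wrist force passes 120 N, or if a joint passes its speed limit or range.

### The arm

A 6-joint arm with a two-finger parallel gripper is mounted at the origin on the work surface. World frame = base frame: x ahead of the robot, y to its left, z up, the work surface at z = 0. Lengths are in mm, angles in rad, forces in N, time in s.
With the tool pointing down it reaches from about 350 to 975 mm from the base axis. Payload 7.1 kg.
Tool frame: the origin (TCP) lies midway between the tips of the shut fingers; the grasp point (between the pads) lies 19 mm behind it; z points along the fingers, y is the line along which they close (so a half turn about z gives the same grasp; the last joint's range is limited). The gripper opens to 88 mm and grips with 3 to 60 N. Pads are 20 mm wide; open, the fingers measure 115 mm over their backs; the gripper's body (75 mm by 178 mm) begins 61 mm behind the grasp point.
Start: joints at [-1.177, 0.423, 1.63, -0, 1.089, -0.019], TCP at [250.75, -572.476, 222.675] pointing down, gripper open.
Joint ranges: [-3, 3], [-0.9, 2.11], [0.09, 2.58], [-1.31, 4.45], [0.11, 2.69], [-2.54, 2.54]. Speed limits (rad/s): [2.39, 2.39, 3.01, 3.14, 3.14, 3.14].

### API

Orientations are given as a rotation vector (axis times angle).
In Python, from workcell import get_obs, get_image, camera_params, close_job gives the robot as it stands.
- The arm moves only by the shell command python3 -m creep 'ROWS' [OPENING]. ROWS is a JSON object of lists of equal length, an entry for each row: "delta_pos": the shift along the tool's x, y, z in m, a list of three; "twist": the turn, a rotation vector about the tool's x, y, z in degrees, a list of three. A call has 1 to 20 rows; each row shifts and turns the commanded pose from where the row before left it, along the tool's axes as they then stand; what a row does not reach is not made up. A row lasts 1/12 s, in which the tool goes at most 41.7 mm and 7.16 degrees, less where a joint would pass 70% of its speed; a pose out of reach is approached as far as the arm can. A call with a gripper value outside its range is refused whole. OPENING is the opening, from 0 (shut) to 1 (fully open), set as the call begins (- or left out, the last holds). The fingers move at their own pace and stop on an object; the grip force is fixed at half the most. Time passes only in rows, so rows that do not move let the fingers close. It gives the time, the measured TCP pose, the force, the opening and the grip force at its end, in the units of the state.
- get_obs(): the state, without advancing time (a new reading comes with each control period).
- get_image(name): name is "scene" or "top"; returns (picture, depth): 420x560x3 uint8, red, green, blue; 420x560 float32, mm along the optical axis (not along the pixel's ray), 0 where there is no reading.
- camera_params(name): a dict with "camera_matrix" (3x3 intrinsics, pixels), "extrinsics" (4x4, takes a point from camera to world coordinates). Camera axes: x right, y down, z forward; pixel columns grow to the right and rows downward; lengths in mm; the calibration is good to about 2 mm. A picture is of the moment at which its call begins. camera_params takes no time and is no camera call.
- close_job(): hands the job in; it is judged then, once.
The state is a dict: "t": time; "qpos": joint angles; "qvel": joint speeds; "joint_torque": joint torques, N m; "ee_pos": TCP position; "orientation": TCP orientation; "ft_force": force on the tool from outside, world axes, zero at the start; "moment": the same for the moment, N m; "width": finger opening in mm; "grasp_force": force on a finger pad.
Only numpy, scipy, OpenCV 4.12 (cv2) and the standard library are available. Lean on these libraries where they do the work, as an engineer would, in place of code of your own. Each camera call takes 0.05 s, during which the arm holds its last target. There are 200 camera calls.

## Working session

There is one attempt and no reset: what is moved stays moved. The work goes in short steps, Python scripts to look and compute and a shell command to move; the robot and the scene stay as the last step left them, time stands still between calls to the robot, and variables do not carry over. Pictures are saved under pics/ and viewed, at most 10 in all, crops included, and the job is handed in when it is done.

```bash
mkdir -p pics; ls; python3 - <<'E'
from workcell import *
import cv2,numpy as np
for n in("scene","top"):
    p,d=get_image(n); cv2.imwrite(f"pics/{n}0.png",p[:,:,::-1]); np.savez(f"pics/{n}0.npz",p=p,d=d)
    c=camera_params(n); print(n,np.round(c["camera_matrix"],1).tolist(),np.round(c["extrinsics"],3).tolist())
print(get_obs())
E
```

```text
pics
scene [[481.9, 0.0, 282.3], [0.0, 481.9, 202.5], [0.0, 0.0, 1.0]] [[0.865, 0.301, -0.402, 1039.535], [0.502, -0.519, 0.691, -610.41], [-0.001, -0.8, -0.6, 745.67], [0.0, 0.0, 0.0, 1.0]]
top [[449.8, 0.0, 282.4], [0.0, 449.8, 204.9], [0.0, 0.0, 1.0]] [[-0.009, -0.998, 0.056, 596.93], [-1.0, 0.008, -0.008, 96.628], [0.007, -0.056, -0.998, 1189.625], [0.0, 0.0, 0.0, 1.0]]
{'t': 0.1, 'qpos': array([-1.17696640e+00,  4.23763417e-01,  1.63059641e+00, -4.09391019e-06,
        1.08859266e+00, -1.90255417e-02]), 'qvel': array([ 1.17606548e-03, -1.53641594e-03, -1.92054927e-03,  7.97274193e-04,
       -2.06204146e-04,  6.34684637e-05]), 'joint_torque': array([ 1.20713034e-04, -5.45612383e+01, -2.74324214e+01,  6.46381290e-02,
        1.87387259e-02, -7.68108777e-06]), 'ee_pos': array([ 250.58493684, -572.027198  ,  221.98680106]), 'orientation': array([-3.07358696e+00, -6.43645103e-01,  4.03379578e-04]), 'ft_force': array([0.39605354, 0.43509302, 0.70587203]), 'moment': array([ 0.03309586, -0.00037906,  0.00048727]), 'grasp_force': 0.0, 'width': 87.769371466719}
```

View pics/scene0.png

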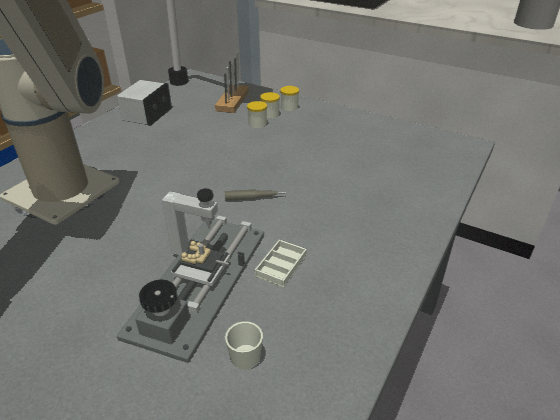

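View pics/top0.png

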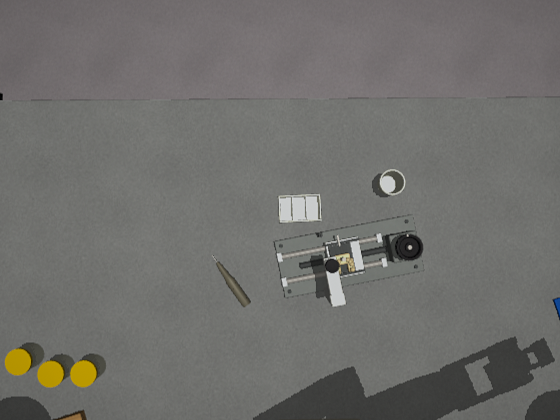

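The scene view shows the wheel near (158,297) and the cap near (205,197). In the top view the wheel is near (406,247), the cap (332,266), the pointer (319,234) and the tongue (338,240). The pot, tray and handpiece stand clear of the path.

```bash
cat > h.py <<'E'
from workcell import *
import cv2,numpy as np
def ray(n,u,v):
    c=camera_params(n);K=np.array(c["camera_matrix"]);E=np.array(c["extrinsics"])
    d=E[:3,:3]@np.linalg.inv(K)@[u,v,1];return E[:3,3],d
def onz(n,u,v,z):
    o,d=ray(n,u,v);return o+d*(z-o[2])/d[2]
def tri(a,b):
    (o1,d1),(o2,d2)=ray("scene",*a),ray("top",*b)
    s=np.linalg.lstsq(np.c_[d1,-d2],o2-o1,rcond=None)[0]
    p,q=o1+s[0]*d1,o2+s[1]*d2
    return (p+q)/2,np.linalg.norm(p-q)
def proj(n,P):
    c=camera_params(n);K=np.array(c["camera_matrix"]);E=np.linalg.inv(np.array(c["extrinsics"]))
    q=K@(E[:3,:3]@np.asarray(P,float)+E[:3,3]);return q[:2]/q[2]
def dark(p,box,th=45):
    x0,y0,x1,y1=box
    m=(p[y0:y1,x0:x1].max(2)<th).astype(np.uint8)
    m=cv2.morphologyEx(m,cv2.MORPH_CLOSE,np.ones((3,3)))
    cs,_=cv2.findContours(m,cv2.RETR_EXTERNAL,cv2.CHAIN_APPROX_NONE)
    c=max(cs,key=cv2.contourArea);(x,y),r=cv2.minEnclosingCircle(c)
    e=cv2.fitEllipse(c);return (e[0][0]+x0,e[0][1]+y0),e[1],cv2.contourArea(c),(x+x0,y+y0,r)
E
python3 - <<'E'
from h import *
S=np.load("pics/scene0.npz")["p"];T=np.load("pics/top0.npz")["p"]
D=np.load("pics/top0.npz")["d"]
for nm,bs,bt in(("wheel",(135,275,182,318),(386,228,428,268)),("cap",(192,184,220,212),(320,256,345,276))):
    for th in(30,40,50):
        a=dark(S,bs,th);b=dark(T,bt,th);print(nm,th,a,b,tri(a[0],b[0]))
print(D[247,406],D[266,332],D[234,319])
a=cv2.resize(T[215:310,265:430],None,fx=4.8,fy=4.8,interpolation=cv2.INTER_CUBIC)
cv2.imwrite("pics/topc.png",a[:,:,::-1])
a=cv2.resize(S[180:360,110:290],None,fx=3.3,fy=3.3,interpolation=cv2.INTER_CUBIC)
cv2.imwrite("pics/scenec.png",a[:,:,::-1])
E
```

```text
Traceback (most recent call last):
  File "h.py", line 22, in dark
    e=cv2.fitEllipse(c);return (e[0][0]+x0,e[0][1]+y0),e[1],cv2.contourArea(c),(x+x0,y+y0,r)
cv2.error: OpenCV(4.12.0) /io/opencv/modules/imgproc/src/shapedescr.cpp:361: error: (-201:Incorrect size of input array) There should be at least 5 points to fit the ellipse in function 'fitEllipseNoDirect'
```

```bash
python3 - <<'E'
from h import *
S=np.load("pics/scene0.npz")["p"];T=np.load("pics/top0.npz")["p"]
D=np.load("pics/top0.npz")["d"]
a=cv2.resize(T[215:310,265:430],None,fx=4.8,fy=4.8,interpolation=cv2.INTER_CUBIC)
cv2.imwrite("pics/topc.png",a[:,:,::-1])
a=cv2.resize(S[180:360,110:290],None,fx=3.3,fy=3.3,interpolation=cv2.INTER_CUBIC)
cv2.imwrite("pics/scenec.png",a[:,:,::-1])
for nm,bs,bt in(("wheel",(135,275,182,318),(386,228,428,268)),("cap",(192,184,220,212),(320,256,345,276))):
    for th in(30,40,50,60):
      try:
        a=dark(S,bs,th);b=dark(T,bt,th);print(nm,th,np.round([*a[0],*a[1],a[2],*b[0],*b[1],b[2]],1),tri(a[0],b[0]))
      except cv2.error: print(nm,th,"none")
print(D[247,406],D[266,332],D[234,319])
E
```

```text
wheel 30 none
wheel 40 [157.  295.7  28.8  34.9 761.  408.1 247.1  24.4  26.8 509.5] (array([ 552.85794092, -215.67076658,   99.4645445 ]), np.float64(1.3491396393799957))
wheel 50 [157.7 295.6  31.   37.2 903.5 408.1 246.5  25.6  27.8 538. ] (array([ 554.36628963, -215.42325244,  100.22939049]), np.float64(1.2106433674490635))
wheel 60 [157.8 295.7  31.3  37.9 928.5 402.3 246.9  28.1  39.8 763.5] (array([ 550.06662549, -206.9818962 ,   89.411864  ]), np.float64(9.14833111718461))Traceback (most recent call last):
  File "<stdin>", line 11, in <module>
  File "h.py", line 21, in dark
    c=max(cs,key=cv2.contourArea);(x,y),r=cv2.minEnclosingCircle(c)
ValueError: max() iterable argument is empty
```

View pics/topc.png

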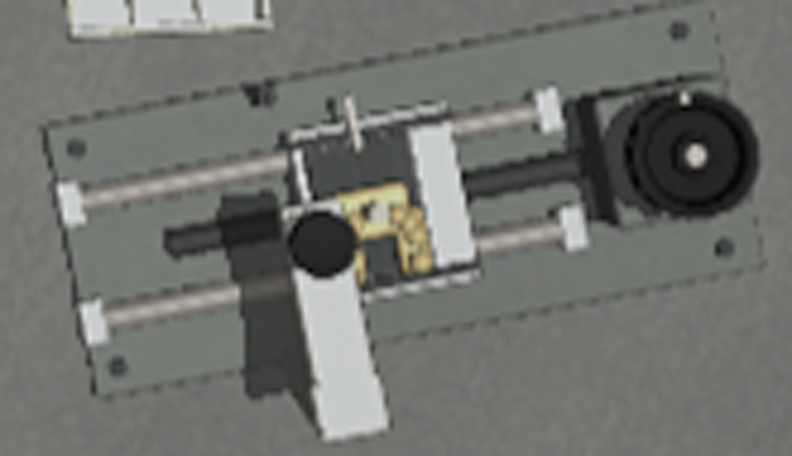

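View pics/scenec.png

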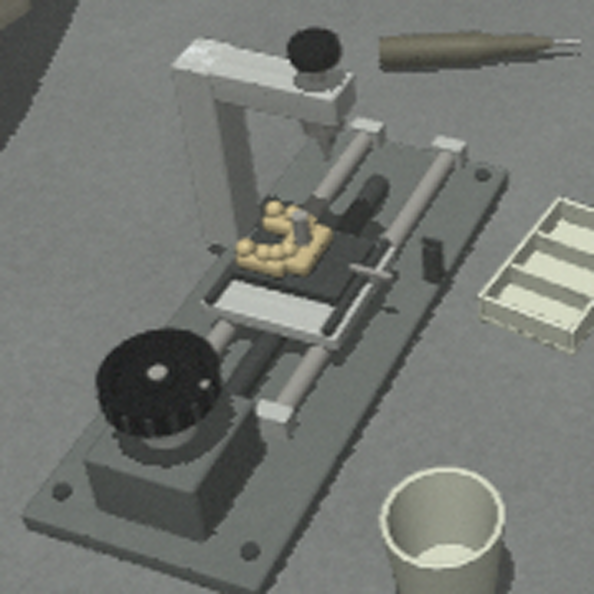

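Top crop: wheel hub pin at (695,155), cap (322,243), post (377,210), tongue (352,122), pointer (262,95). Scene crop: hub pin at (157,372), cap top (314,47), and post top around (300,215).

```bash
python3 - <<'E'
from h import *
T=lambda x,y:((x+.5)/4.8-.5+265,(y+.5)/4.8-.5+215)
S=lambda x,y:((x+.5)/3.3-.5+110,(y+.5)/3.3-.5+180)
for nm,a,b,z in(("hub",(157,372),(696,155),106),("cap",(314,47),(322,243),188),("post",(300,215),(377,210),84),("tongue",(387,273),(350,98),50),("ptr",(433,240),(258,93),49)):
    print(nm,tri(S(*a),T(*b)),onz("top",*T(*b),z),onz("scene",*S(*a),z))
c=[onz("top",*T(*p),15)[:2] for p in((44,126),(710,6),(765,262),(97,396))]
c=np.array(c);print(c,c.mean(0))
d=c[0]-c[1]+c[3]-c[2];print(np.degrees(np.arctan2(d[1],d[0])),np.linalg.norm(d)/2)
h=onz("top",*T(696,155),106);k=onz("top",*T(322,243),188);d=(k-h)[:2];print(np.degrees(np.arctan2(d[1],d[0])),np.linalg.norm(d))
u=d/np.linalg.norm(d)
for nm,b,z in(("post",(377,210),84),("tongue",(352,122),50),("ptr",(262,95),49),("ptrb",(255,93),49)):
    print(nm,(onz("top",*T(*b),z)-k)[:2]@u)
o=get_obs();from scipy.spatial.transform import Rotation as R
print(R.from_rotvec(o["orientation"]).as_matrix().round(3))
E
```

```text
hub (array([ 554.33818942, -215.88599168,  109.06248581]), np.float64(0.36576962252816797)) [ 554.07547329 -216.89429102  106.        ] [ 552.17376942 -213.89974245  106.        ]
cap (array([518.35390577, -19.30200873, 187.38135432]), np.float64(0.10840275422699107)) [518.4463743 -19.1980165 188.       ] [518.88145328 -19.98115387 188.        ]
post (array([526.59351609, -59.35622818,  87.373762  ]), np.float64(0.9424148750663973)) [526.76012402 -59.54795545  84.        ] [523.53673496 -56.75655975  84.        ]
tongue (array([583.2230719 , -50.30093628,  57.81234345]), np.float64(0.8320684751300285)) [583.47229533 -51.07326733  50.        ] [577.67235318 -44.14942485  50.        ]
ptr (array([585.7327821 ,  -3.21350484,  48.94207278]), np.float64(1.9189273105972702)) [586.52901047  -2.66962682  49.        ] [584.94029608  -3.7512956   49.        ]
[[ 569.4003372   110.74908211]
 [ 631.34606535 -252.88182811]
 [ 492.38248895 -279.24927048]
 [ 424.10962381   83.3387604 ]] [529.30962883 -84.51081402]
100.16569675593824 368.9006751284667
100.21626031985988 200.88118292810174
post -41.18476354371377
tongue -41.50562645921117
ptr 2.317157909957146
ptrb 5.746758697244715
[[ 0.916  0.401 -0.001]
 [ 0.401 -0.916  0.001]
 [ 0.    -0.001 -1.   ]]
```

```bash
python3 -m creep '{"delta_pos":[[0.0263,-0.0128,0],[0.0263,-0.0128,0],[0.0263,-0.0128,0],[0.0263,-0.0128,0],[0.0263,-0.0128,0],[0.0263,-0.0128,0],[0.0263,-0.0128,0],[0.0263,-0.0128,0],[0.0263,-0.0128,0],[0.0263,-0.0128,0],[0.0263,-0.0128,0],[0.0263,-0.0128,0],[0.0263,-0.0128,0],[0.0263,-0.0128,0],[0.0263,-0.0128,0],[0.0263,-0.0128,0],[0,0,0],[0,0,0]],"twist":[[0,0,0],[0,0,0],[0,0,0],[0,0,0],[0,0,0],[0,0,0],[0,0,0],[0,0,0],[0,0,0],[0,0,0],[0,0,0],[0,0,0],[0,0,0],[0,0,0],[0,0,0],[0,0,0],[0,0,-3],[0,0,-3]]}' 1; python3 -c "
from h import *
print(get_obs()['qpos'])"
```

```text
t: 1.6
ee_pos: [554.8, -214.4, 222.2]
orientation: [-3.034, -0.812, 0.001]
ft_force: [0.3, 0.3, 0.4]
width: 87.7
grasp_force: 0.0
[-3.88793908e-01  3.80079963e-01  1.69855265e+00  9.59976748e-05
  1.06375899e+00  6.59271435e-01]
```

```bash
python3 -m creep '{"delta_pos":[[0,0,0],[0,0,0],[0,0,0],[0,0,0],[0,0,0],[0,0,0],[0,0,0],[0,0,0],[0,0,0],[0,0,0],[0,0,0],[0,0,0],[0,0,0],[0,0,0],[0,0,0],[0,0,0],[0,0,0],[0,0,0],[0,0,0],[0,0,0]],"twist":[[0,0,-7],[0,0,-7],[0,0,-7],[0,0,-7],[0,0,-7],[0,0,-7],[0,0,-7],[0,0,-7],[0,0,-7],[0,0,-7],[0,0,-7],[0,0,-7],[0,0,-7],[0,0,-7],[0,0,-7],[0,0,-7],[0,0,-7],[0,0,-7],[0,0,-7],[0,0,-7]]}'
python3 -m creep '{"delta_pos":[[0,0,0],[0,0,0],[0,0,0],[0,0,0],[0,0,0]],"twist":[[0,0,-7],[0,0,-7],[0,0,-7],[0,0,0],[0,0,0]]}'
python3 - <<'E'
from h import *
from scipy.spatial.transform import Rotation as R
o=get_obs();M=R.from_rotvec(o["orientation"]).as_matrix()
print(o["qpos"],M.round(3),M.T@(np.array([553.7,-216,80])-o["ee_pos"]))
E
```

```text
t: 3.27
ee_pos: [553.7, -215.9, 222.3]
orientation: [-0.274, -3.129, -0.0]
ft_force: [0.1, -0.2, 0.1]
width: 87.6
grasp_force: 0.0
t: 3.68
ee_pos: [553.8, -216.0, 222.4]
orientation: [0.286, -3.128, -0.0]
ft_force: [0.0, -0.1, 0.4]
width: 87.7
grasp_force: 0.0
[-3.91855290e-01  3.79205739e-01  1.69925596e+00  3.18957539e-06
  1.06373865e+00 -2.14489727e+00] [[-0.983 -0.181 -0.001]
 [-0.181  0.983  0.   ]
 [ 0.001  0.    -1.   ]] [ 5.65755711e-02 -4.53662595e-02  1.42398536e+02]
```

Centred over the wheel; q6 is at -2.14, leaving about 4.6 rad of clockwise turn. Next I descend 142 mm and close.

```bash
python3 -m creep '{"delta_pos":[[0,0,0.02],[0,0,0.02],[0,0,0.02],[0,0,0.02],[0,0,0.02],[0,0,0.01],[0,0,0.01],[0,0,0.01],[0,0,0.006],[0,0,0.006],[0,0,0],[0,0,0]],"twist":[[0,0,0],[0,0,0],[0,0,0],[0,0,0],[0,0,0],[0,0,0],[0,0,0],[0,0,0],[0,0,0],[0,0,0],[0,0,0],[0,0,0]]}'
python3 -m creep '{"delta_pos":[[0,0,0],[0,0,0],[0,0,0],[0,0,0],[0,0,0],[0,0,0],[0,0,0],[0,0,0]],"twist":[[0,0,0],[0,0,0],[0,0,0],[0,0,0],[0,0,0],[0,0,0],[0,0,0],[0,0,0]]}' 0
```

```text
t: 4.68
ee_pos: [554.2, -216.1, 80.8]
orientation: [-0.291, 3.128, -0.0]
ft_force: [0.4, -0.5, 0.1]
width: 87.8
grasp_force: 0.0
t: 5.35
ee_pos: [554.1, -215.4, 81.0]
orientation: [-0.291, 3.128, 0.001]
ft_force: [-0.9, 4.8, 4.3]
width: 63.7
grasp_force: 30.0
```

```bash
python3 -m creep '{"delta_pos":[[0,0,0],[0,0,0],[0,0,0],[0,0,0],[0,0,0],[0,0,0],[0,0,0],[0,0,0],[0,0,0],[0,0,0],[0,0,0],[0,0,0],[0,0,0],[0,0,0],[0,0,0],[0,0,0],[0,0,0],[0,0,0],[0,0,0],[0,0,0]],"twist":[[0,0,3],[0,0,5],[0,0,7],[0,0,7],[0,0,7],[0,0,7],[0,0,7],[0,0,7],[0,0,7],[0,0,7],[0,0,7],[0,0,7],[0,0,7],[0,0,7],[0,0,7],[0,0,7],[0,0,7],[0,0,7],[0,0,5],[0,0,0]]}'
python3 - <<'E'
from h import *
print(get_obs()["qpos"])
T,d=get_image("top");S,_=get_image("scene");np.savez("pics/1.npz",T=T,S=S)
a=cv2.resize(T[225:275,300:360],None,fx=6,fy=6,interpolation=cv2.INTER_CUBIC)
b=cv2.resize(S[220:280,170:250],None,fx=5,fy=5,interpolation=cv2.INTER_CUBIC)
cv2.imwrite("pics/c1.png",np.hstack([a,b])[:,:,::-1])
E
```

```text
t: 7.02
ee_pos: [551.8, -217.2, 81.0]
orientation: [-2.643, -1.697, 0.006]
ft_force: [-10.4, -5.0, 10.3]
width: 63.7
grasp_force: 30.0
[-0.39371136  0.56937291  1.7811589  -0.00360809  0.79417404  0.03786629]
```

View pics/c1.png

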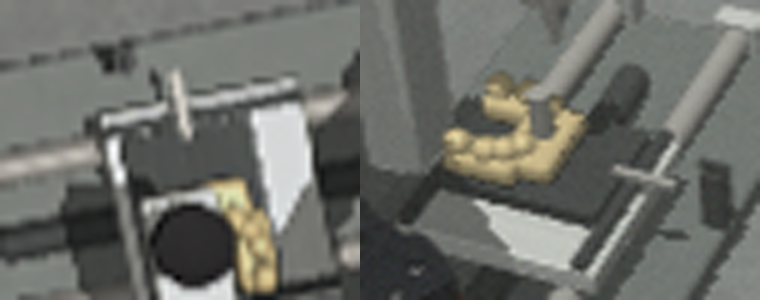

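The tongue has moved towards the pointer by about the 22 mm expected: top crop tongue at (177,72), pointer near (118,55). Another 90°, then a precise measurement.

```bash
python3 -m creep '{"delta_pos":[[0,0,0],[0,0,0],[0,0,0],[0,0,0],[0,0,0],[0,0,0],[0,0,0],[0,0,0],[0,0,0],[0,0,0],[0,0,0],[0,0,0],[0,0,0],[0,0,0],[0,0,0],[0,0,0],[0,0,0]],"twist":[[0,0,4],[0,0,6],[0,0,6],[0,0,6],[0,0,6],[0,0,6],[0,0,6],[0,0,6],[0,0,6],[0,0,6],[0,0,6],[0,0,6],[0,0,6],[0,0,6],[0,0,6],[0,0,4],[0,0,4]]}'
python3 - <<'E'
from h import *
print(get_obs()["qpos"])
P=[get_image("top")[0] for _ in range(4)];S=[get_image("scene")[0] for _ in range(4)]
T=np.mean(P,0);S=np.mean(S,0);np.savez("pics/2.npz",T=T,S=S)
print(np.ptp(P,axis=0).max())
a=cv2.resize(T[222:258,302:344],None,fx=9,fy=9,interpolation=cv2.INTER_NEAREST)
b=cv2.resize(S[212:266,185:251],None,fx=6,fy=6,interpolation=cv2.INTER_NEAREST)
cv2.imwrite("pics/c2.png",np.hstack([a,b])[:,:,::-1])
Rr=lambda f:np.array([np.cos(np.radians(10.2+f)),np.sin(np.radians(10.2+f))])
k=np.array([518.4,-19.2]);p=k+69*Rr(0)
for n in("top","scene"):
  print(n,"ptr top",proj(n,[*p,49]),"ptr foot",proj(n,[*p,15]),"tip",proj(n,[*k,96]))
E
```

```text
t: 8.53
ee_pos: [551.0, -214.9, 80.9]
orientation: [-3.03, 0.827, 0.01]
ft_force: [-11.0, 6.5, 13.9]
width: 63.2
grasp_force: 30.0
[-3.91889450e-01  5.68831400e-01  1.78245948e+00 -4.57493865e-04
  7.96824880e-01  1.71192749e+00]
51
top ptr top [320.05685751 234.05071386] ptr foot [318.87167932 233.93971935] tip [327.2508652  262.29345707]
scene ptr top [240.54284011 253.50439984] ptr foot [241.37940117 265.12854649] tip [209.13518471 229.28227017][ WARN:0@10.084] global loadsave.cpp:1063 imwrite_ Unsupported depth image for selected encoder is fallbacked to CV_8U.
```

View pics/c2.png

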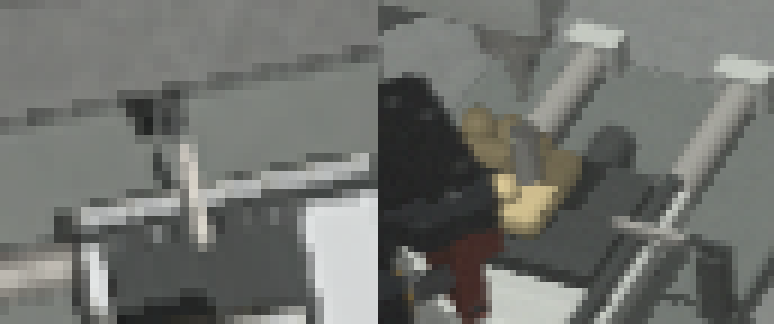

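```bash
python3 - <<'E'
from h import *
d=np.load("pics/2.npz");T=d["T"];S=d["S"]
k=np.array([518.4,-19.2]);u=np.array([np.cos(np.radians(100.2)),np.sin(np.radians(100.2))])
for n in("top","scene"):
  print(n,proj(n,[*k,84]),proj(n,[*(k-10*u),84]),proj(n,[*k,96]))
np.set_printoptions(linewidth=200)
print("scene sat R-B, gray; cols 204..216")
for v in range(220,242): print(v,S[v,202:217].mean(1).round().astype(int),(S[v,202:217,0]-S[v,202:217,2]).round().astype(int))
print("top cols 314..330")
for v in range(231,251): print(v,T[v,314:332].mean(1).round().astype(int))
E
```

```text
top [326.72663855 261.94418595] [330.73550769 261.17831128] [327.2508652  262.29345707]
scene [209.6597054  233.64772611] [207.48703988 236.57786804] [209.13518471 229.28227017]
scene sat R-B, gray; cols 204..216
220 [104  96 104  98 101 106  99  99  95  94 107 123 130 122 123] [ 2  4  5  3  5  5  6  6  4  4  2 -2 -1  0  1]
221 [129 120 102 108  98 100  98  92  82  85 121 122 122 123 126] [ 0  2  4  3  5  5  4  5  1 -1 -2 -1 -1  0  2]
222 [127 120 121 118 106  96  98  89  71  85 122 120 121 121 127] [ 1 -2 -1 -1  1  4  4  3  2  1 -2  0 -1 -1  2]
223 [128 119 122 118 101  97  97  89  81 105 122 122 118 113 151] [ 0 -2  0  0  2  4  4  3  2  0  0 -2  0  0  7]
224 [114 120 120 120 116  98  97  90  95 121 121 121 122 140 160] [-1  0  0 -1  0  4  4  2  1 -2 -1  1  0  5  7]
225 [122 119 120 118 117 104  97  95 101 122 123 121 132 157 162] [ 0 -2 -2 -2 -1  2  4  2  2 -1 -1  1  4  8  7]
226 [119 118 119 120 120 116  97  98 111 121 121 127 157 161 160] [ 0 -1 -2 -1  0  2  4  4  2  0  0  2  6  7  7]
227 [120 119 121 121 120 118 104  94 107 121 130 159 160 161 154] [ 0  1  0 -1 -2  0  2  3  1  0
[... 2458 characters left out ...]
 82  97 128 168]
242 [125 125 126 126 124 108  59  96 143 205 132 125 170 179 175 181 187 154]
243 [126 120  89  85  87  99 111 147 113 210 185 189 191 165 170 162 159  87]
244 [109 134 156 174 176 182 195 186 110 190 187 158 132  82  80  67  74  75]
245 [185 192 170 188 163 162 163 133  90 152 183  68  73  77  80  89  75  85]
246 [162 159 105 111  67  65  73  73  83 148 205  83  59  79  81  92  81  84]
247 [ 66  73  75  77  90 125  87  64  83 138 209 124  62  78  79  83  83  80]
248 [ 89  85  79  78  82 122  88  68  78 108 188 124  76  78  80  79  80  81]
249 [ 92  87  79  78  73  81  80  80  78  86 124  90  77  78  79  79  80  80]
250 [82 81 78 80 81 77 79 80 79 80 76 77 80 78 79 79 80 80]
```

Every cue says about 2 mm is left: odometry 2.7, tongue against pointer 1.6–3.2, tip against post in the scene view 0.5–2. The pictures show the tongue at (322.4,239), the pointer top at (320.4,234), and the post about 0.4 px short of the tip line. I'll turn 11°, release, back off and measure again.

```bash
python3 -m creep '{"delta_pos":[[0,0,0],[0,0,0],[0,0,0],[0,0,0],[0,0,0]],"twist":[[0,0,4],[0,0,4],[0,0,3],[0,0,0],[0,0,0]]}'
python3 -c "
from h import *
print(get_obs()['qpos'][5])"
python3 -m creep '{"delta_pos":[[0,0,0],[0,0,0],[0,0,0],[0,0,0],[0,0,0],[0,0,0]],"twist":[[0,0,0],[0,0,0],[0,0,0],[0,0,0],[0,0,0],[0,0,0]]}' 1
python3 -m creep '{"delta_pos":[[0,0,-0.01],[0,0,-0.02],[0,0,-0.03],[0,0,-0.03],[0,0,-0.03],[0,0,-0.03],[0,0,0],[0,0,0]],"twist":[[0,0,0],[0,0,0],[0,0,0],[0,0,0],[0,0,0],[0,0,0],[0,0,0],[0,0,0]]}'
cat > m.py <<'E'
from h import *
import sys
N=10
T=np.mean([get_image("top")[0] for _ in range(N)],0);S=np.mean([get_image("scene")[0] for _ in range(N)],0)
np.savez(sys.argv[1],T=T,S=S)
np.set_printoptions(linewidth=200)
print("scene 202..217 gray / R-B")
for v in range(219,246): print(v,S[v,202:217].mean(1).round().astype(int),(S[v,202:217,0]-S[v,202:217,2]).round().astype(int))
print("top 314..331")
for v in range(230,251): print(v,T[v,314:332].mean(1).round().astype(int))
E
python3 m.py pics/3.npz
```

```text
t: 9.35
ee_pos: [551.2, -214.7, 81.0]
orientation: [-2.939, 1.11, 0.01]
ft_force: [-10.3, 7.1, 14.4]
width: 63.4
grasp_force: 30.0
1.9009651335776905
t: 9.85
ee_pos: [554.1, -216.2, 80.6]
orientation: [2.939, -1.109, 0.0]
ft_force: [0.1, 0.1, 0.2]
width: 87.9
grasp_force: 0.0
t: 10.52
ee_pos: [555.2, -216.5, 233.3]
orientation: [2.939, -1.109, 0.008]
ft_force: [-0.2, 0.7, -0.7]
width: 88.1
grasp_force: 0.0
scene 202..217 gray / R-B
219 [ 90  95  99 101 102 101 101 100  97  92  91  97 119 136 132] [3 4 4 4 3 5 5 4 5 4 3 1 0 1 2]
220 [108  97 108 101 104 109 100  99  97  98 112 127 134 128 128] [ 3  4  4  4  4  6  6  6  4  4  2 -1 -2  0  1]
221 [133 122 107 113 101 102 101  96  85  88 126 125 126 127 131] [ 1  2  3  4  5  5  4  5  2 -1 -1 -1 -1  0  2]
222 [131 123 126 122 108 100 100  90  73  86 126 126 126 126 131] [ 1  0 -1  0  1  3  4  4  1 -1 -1 -2  0 -1  3]
223 [132 123 125 121 107 100 100  92  83 109 127 126 122 117 157] [-2 -1 -1  1  1  4  3  4  2 -1 -2 -1  0  1  7]
224 [119 123 124 124 119 100 100  95  98 125 126 125 127 146 166] [-1 -1 -2 -2 -1  4  3  3  0 -1  0  0  0  5  8]
2
[... 3304 characters left out ...]
 84  98 128 170]
242 [126 126 127 128 122  68 122 115 209 137  97 130 173 180 177 183 188 155]
243 [127 122  90  86  84  76 122 102 191 181 180 193 193 166 172 164 160  87]
244 [110 134 156 175 178 186 187 110 165 210 159 163 135  82  81  67  75  76]
245 [186 193 170 190 165 164 160  93 145 204  80  72  75  78  86  90  76  87]
246 [163 161 106 112  68  66  74  78 129 211 147  68  62  80  82  94  83  87]
247 [ 66  74  75  77  91 126  87  65 114 213 160  76  65  79  76  84  85  82]
248 [ 91  86  80  79  83 123  89  67 101 191 144  81  78  80  80  81  80  83]
249 [ 95  88  81  80  71  83  82  79  88 127 110  78  78  80  80  81  80  83]
250 [84 81 80 82 79 79 80 80 80 77 77 79 79 80 80 81 80 82]
```

```bash
python3 - <<'E'
from h import *
u=np.array([np.cos(np.radians(100.2)),np.sin(np.radians(100.2))]);k=np.array([518.4,-19.2])
d=np.load("pics/3.npz");S=d["S"];T=d["T"]
p,e=tri((235.8,251.5),(322.1,237.6));print("tongue tip before last 1.9mm",p,e)
for z in(50,55,60):
  for b in((321.65,239),(323.2,247)): print(z,(onz("top",*b,z)[:2]-k)@u)
for b in((320.4,234),(320.1,234)):print("ptr",(onz("top",*b,49)[:2]-k)@u)
# post silhouette in top view
np.set_printoptions(linewidth=200)
print(get_obs()["ee_pos"],get_obs()["qpos"])
a=cv2.resize(S[200:262,180:250],None,fx=9,fy=9,interpolation=cv2.INTER_NEAREST)
cv2.imwrite("pics/c3.png",a[:,:,::-1].astype(np.uint8))
E
```

```text
tongue tip before last 1.9mm [577.49200164 -11.46453331  54.23023687] 0.25029394189829074
50 -1.4939870935281228
50 -1.5006904578597728
55 -1.0482906556681186
55 -1.0549646096076586
60 -0.6025942178081234
60 -0.6092387613555781
ptr -0.8787096824636293
ptr -0.13181872323797172
[ 554.05001985 -216.07961129  230.70283427] [-3.91867122e-01  3.69860332e-01  1.69218308e+00 -1.55905978e-06  1.07947231e+00  1.90060731e+00]
```

View pics/c3.png

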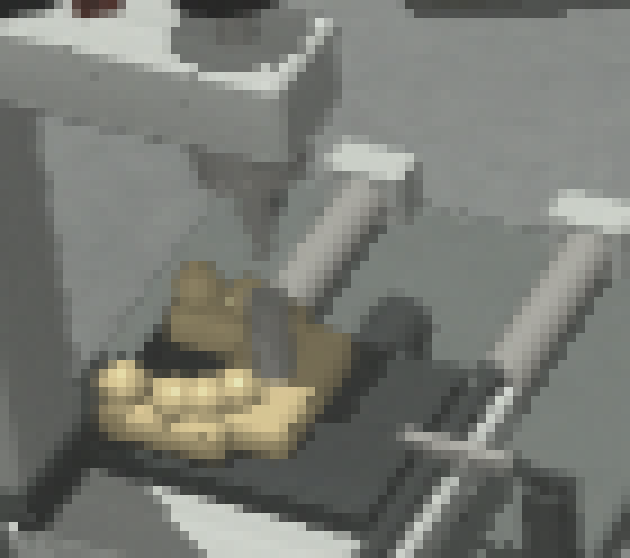

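The crop shows the tip at about (265,250) directly over the post (270,295). The tongue is about 0.6 mm short of the pointer, well inside tolerance. Next: shut the gripper, unwind the wrist and go over the cap.

```bash
python3 -m creep '{"delta_pos":[[0,0,-0.01],[0,0,0],[0,0,0],[0,0,0],[0,0,0],[0,0,0],[0,0,0],[0,0,0],[0,0,0],[0,0,0],[0,0,0],[0,0,0],[0,0,0],[0,0,0]],"twist":[[0,0,-7],[0,0,-7],[0,0,-7],[0,0,-7],[0,0,-7],[0,0,-7],[0,0,-7],[0,0,-7],[0,0,-7],[0,0,-7],[0,0,-7],[0,0,-7],[0,0,0],[0,0,0]]}' 0
python3 - <<'E'
from h import *
from scipy.spatial.transform import Rotation as R
o=get_obs();M=R.from_rotvec(o["orientation"]).as_matrix()
print(o["ee_pos"],o["width"],M.round(3),M.T@(np.array([518.4,-19.2,205])-o["ee_pos"]))
E
```

```text
t: 12.68
ee_pos: [554.0, -216.1, 240.7]
orientation: [2.929, 1.137, 0.0]
ft_force: [-0.3, -0.3, -0.4]
width: 1.1
grasp_force: 0.0
[ 554.04763017 -216.07997992  240.69437527] 1.0655835453490203 [[ 0.738  0.675  0.   ]
 [ 0.675 -0.738 -0.   ]
 [ 0.     0.    -1.   ]] [ 106.55394299 -169.34961824   35.68658698]
```

```bash
python3 -m creep '{"delta_pos":[[0.0107,-0.0169,0],[0.0107,-0.0169,0],[0.0107,-0.0169,0],[0.0107,-0.0169,0],[0.0107,-0.0169,0],[0.0107,-0.0169,0],[0.0107,-0.0169,0],[0.0107,-0.0169,0],[0.0107,-0.0169,0],[0.0107,-0.0169,0],[0,0,0.01],[0,0,0.01],[0,0,0.01],[0,0,0],[0,0,0]],"twist":[[0,0,0],[0,0,0],[0,0,0],[0,0,0],[0,0,0],[0,0,0],[0,0,0],[0,0,0],[0,0,0],[0,0,0],[0,0,0],[0,0,0],[0,0,0],[0,0,0],[0,0,0]]}'
python3 -m creep '{"delta_pos":[[0,0,0.006],[0,0,0.005],[0,0,0.004],[0,0,0.004],[0,0,0.002],[0,0,0],[0,0,0]],"twist":[[0,0,0],[0,0,0],[0,0,0],[0,0,0],[0,0,0],[0,0,0],[0,0,0]]}'
```

```text
t: 13.93
ee_pos: [517.7, -20.1, 209.5]
orientation: [-2.927, -1.14, 0.003]
ft_force: [-0.4, 0.2, 0.2]
width: 0.8
grasp_force: 0.0
t: 14.52
ee_pos: [518.3, -19.3, 189.6]
orientation: [-2.926, -1.143, 0.0]
ft_force: [-0.2, -0.1, 0.5]
width: 0.1
grasp_force: 0.0
```

Just above the cap (188). Press in small steps while watching the force.

```bash
python3 -m creep '{"delta_pos":[[0,0,0.002],[0,0,0.002],[0,0,0.002],[0,0,0],[0,0,0]],"twist":[[0,0,0],[0,0,0],[0,0,0],[0,0,0],[0,0,0]]}'
python3 -m creep '{"delta_pos":[[0,0,0.002],[0,0,0.002],[0,0,0.002],[0,0,0.001],[0,0,0],[0,0,0]],"twist":[[0,0,0],[0,0,0],[0,0,0],[0,0,0],[0,0,0],[0,0,0]]}'
```

```text
t: 14.93
ee_pos: [518.6, -19.3, 184.0]
orientation: [2.926, 1.142, 0.001]
ft_force: [-0.2, -0.5, 4.7]
width: 0.5
grasp_force: 2.4
t: 15.43
ee_pos: [518.7, -19.3, 177.3]
orientation: [2.926, 1.142, 0.001]
ft_force: [-1.5, 0.4, 7.3]
width: 0.7
grasp_force: 3.8
```

```bash
python3 -m creep '{"delta_pos":[[0,0,0.001],[0,0,0.001],[0,0,0.001],[0,0,0],[0,0,0],[0,0,0],[0,0,0]],"twist":[[0,0,0],[0,0,0],[0,0,0],[0,0,0],[0,0,0],[0,0,0],[0,0,0]]}'
```

```text
t: 16.02
ee_pos: [518.9, -19.3, 176.1]
orientation: [2.926, 1.142, 0.003]
ft_force: [-7.5, 0.3, 25.4]
width: 0.6
grasp_force: 12.5
```

The stylus is at its rigid stop: z is 176.1 and the force has risen to 25 N. Back off and check.

```bash
python3 -m creep '{"delta_pos":[[0,0,-0.003],[0,0,-0.005],[0,0,-0.006],[0,0,-0.01],[0,0,-0.02],[0,0,-0.03],[0,0,0],[0,0,0],[0,0,0],[0,0,0],[0,0,0]],"twist":[[0,0,0],[0,0,0],[0,0,0],[0,0,0],[0,0,0],[0,0,0],[0,0,0],[0,0,0],[0,0,0],[0,0,0],[0,0,0]]}'
python3 - <<'E'
from h import *
S,_=get_image("scene");o=np.load("pics/3.npz")["S"]
d=np.abs(S.astype(float)-o)[200:262,185:250].mean(2);print(d.mean(),d.max())
a=cv2.resize(S[170:270,160:260],None,fx=5,fy=5,interpolation=cv2.INTER_CUBIC)
cv2.imwrite("pics/end.png",a[:,:,::-1])
E
```

```text
t: 16.93
ee_pos: [517.4, -19.2, 246.5]
orientation: [-2.926, -1.142, 0.003]
ft_force: [0.2, 0.4, 0.3]
width: 0.5
grasp_force: 0.0
27.45940446650124 134.4
```

View pics/end.png

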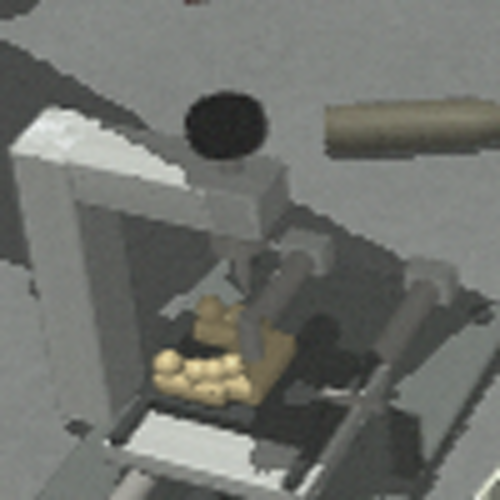

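The cap is back up at (227,125), the tip at (240,285) is above the post at (250,330), and the gripper is clear. The image difference comes only from the arm's shadow.

```bash
python3 -c "
from workcell import *
print(close_job())"
```

```text
the job is handed in; nothing more can be done
None
```

The job is handed in, with no verdict returned: one handwheel grasp, about 4.05 rad clockwise, put the post under the stylus to within about 1 mm by my measurements; I pressed the cap to its stop (25 N), it sprang back up, and the arm finished clear.

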